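# Raise the work lamp and open the gearbox inspection port

## Robot

A 6-joint arm with a two-finger parallel gripper is mounted at the origin on the work surface. World frame = base frame: x ahead of the robot, y to its left, z up, the work surface at z = 0. Lengths are in mm, angles in rad, forces in N, time in s.
With the tool pointing down it reaches from about 300 to 775 mm from the base axis. Payload 14.6 kg.
Tool frame: the origin (TCP) lies midway between the tips of the shut fingers; the grasp point (between the pads) lies 19 mm behind it (manip.grip_point_offset is the distance from the TCP to the grasp point, in mm); x points along the fingers, z is the direction in which the jaws open and shut, and the axes are right-handed (so a half turn about x gives the same grasp; the last joint's range is limited). The gripper opens to 94 mm and grips with 3 to 60 N. Pads are 16 mm wide; open, the fingers measure 119 mm over their backs; the gripper's body (75 mm by 177 mm) begins 78 mm behind the grasp point.
Start: joints at [-1.29, 0.3, 1.521, -0, 1.321, -0.067], TCP at [187.449, -517.061, 205.446] pointing down, gripper open.
Joint ranges: [-3.03, 3.03], [-0.79, 2.21], [0.23, 2.52], [-1.04, 4.18], [0, 3.07], [-2.55, 2.55]. Speed limits (rad/s): [2.22, 2.22, 2.57, 3.14, 3.14, 3.14].

## Interface

Orientations are given as [roll, pitch, yaw] about the fixed x, y, z axes, in that order (R = Rz(yaw) Ry(pitch) Rx(roll)).
In Python, from cell import manip, camera, calibration, order gives the robot as it stands.
- The arm moves only by the tool jog_arm, never from a script. Its arguments are lists of equal length, an entry for each row: "turn": the turn, a rotation vector about the tool's x, y, z in degrees, a list of three; "dp": the shift along the tool's x, y, z in cm, a list of three; "gripper": the closure, from 0 (fully open) to 1 (shut). In form: {"turn": [[ax, ay, az], ...], "dp": [[tx, ty, tz], ...], "gripper": [gripper, ...]}. A call has 1 to 8 rows; each row shifts and turns the pose as measured when the row begins, along the tool's axes as they then stand; what a row does not reach is not made up. A row lasts 1/8 s, in which the tool goes at most 62.5 mm and 10.7 degrees, less where a joint would pass 70% of its speed; a pose out of reach is approached as far as the arm can. A call is refused whole if a number of a shift passes 6.25 or a number of a turn 10.7, either way. A call with a gripper value outside its range is refused whole. The fingers move at their own pace and stop on an object; "grip_force" is the grip in N (left out, the last holds). Time passes only in rows, so rows that do not move let the fingers close. It gives the time, the measured TCP pose, the force and the opening at its end, in the units of the state.
- manip.read_state(): the state, without advancing time (a new reading comes with each control period).
- camera(name): name is "side" or "top" or "wrist"; returns (picture, depth): 384x512x3 uint8, red, green, blue; 384x512 float32, mm along the optical axis (not along the pixel's ray), 0 where there is no reading.
- calibration(name): a dict with "K" (3x3 intrinsics, pixels), "world_from_camera" (4x4, takes a point from camera to world coordinates). Camera axes: x right, y down, z forward; pixel columns grow to the right and rows downward; lengths in mm; the calibration is good to about 2 mm. A picture is of the moment at which its call begins: read the wrist's pose just before it. calibration takes no time and is no camera call; for the wrist camera it gives the pose at the moment of the call.
- order.sign_off(): hands the job in, once; it reports no verdict.
The state is a dict: "clock": time; "joints": joint angles; "qd": joint speeds; "effort": joint torques, N m; "eef_pos": TCP position; "eef_rot": TCP orientation; "wrist_force": force on the tool from outside, world axes, zero at the start; "moment": the same for the moment, N m; "finger_gap": finger opening in mm.
Only numpy, scipy, OpenCV 4.12 (cv2) and the standard library are available. Lean on these libraries where they do the work, as an engineer would, in place of code of your own. Each camera call takes 0.05 s, during which the arm holds its last target.

## Task

Get the gearbox ready for a look inside: first draw the work lamp up on its telescoping mast until the lock button clicks out through its hole, and let it stand there. Then take hold of the rubber bung in the port on top of the gearbox, rock it over to one side and to the other to work it loose while you draw it straight up and out, and put it in the steel parts tray; leave the other parts lying about where they are.

Things in the scene. Friction and masses are not known exactly. Their poses are not given: they have to be found in the camera images.
- mast (a joint): Extension in m of the lamp's inner tube: 0 = right down, 0.100 = button level with its hole, up positive; starts at 0 to 0.05. Slides straight up and down, cannot turn, stays where it is left (12 to 16 N to lift it). Once the button has clicked out it is held at 0.097 to 0.102 and resists both pulling and pushing; end stop 0.110.
- lock_button (a joint): The lamp's spring lock button, in m: about 0 while pressed in inside the outer tube, 0.008 once it has clicked out through the hole. It pops out by itself as soon as it comes level with the hole.
- handle (a point): Centre of the lamp's T-handle across the top of the mast: black rubber bar 100 mm long (x), 18 mm wide (y) and 18 mm high, on a 14 mm neck 34 mm tall: straddle it from above, closing along y. z up. 212 mm above the bench with the mast right down, 312 mm when locked. A flat LED head 120 mm wide moves with it, 50 to 100 mm out on the -y side, its top 45 mm below this point.
- lock_hole (a point): Centre of the 12 mm high hole for the lock button, 130 mm above the bench on the outer +x face of the lamp's square outer tube (36 mm square, top 158 mm above the bench). The brass button, 9 mm across, stands 4 to 5 mm proud of this face when clicked out. The foot, 150 x 120 x 14 mm, is magnetic and does not move.
- gearbox: Grey cast car gearbox on a packing block; does not move. Origin on the bench straight below the inspection port, z up. Gear case to 100 mm at -x and +x, 125 mm at +y, 140 mm at -y, top 180 mm above the bench. Open round bell housing, 330 mm high, 135 to 265 mm out on the -y side. Differential bulge on the +x side to 210 mm, 190 mm high. Breather cap 24 mm high on top, 100 mm from the port.
- port (a point): Centre of the mouth of the inspection port, a round cast neck 57 mm across on top of the gear case, 213 mm above the bench, rim level, bore 32 mm across and 28 mm deep. Axes as the gearbox's, z up out of the bore.
- bung: Black rubber bung, 50 g, pressed into the port. Origin: centre of the underside of its collar (44 mm across, 5 mm thick) on the port's rim; z up. Below it a 20 mm stem; above, a pull tab 34 (x) x 12 (y) mm, 5 to 39 mm up. A lip snaps under a ridge in the bore: a slow straight pull takes 20 N, less if rocked 4 to 8 degrees about a point 10 mm below the mouth. Past the ridge 7 mm up, free 18 mm up.
- bung_tab (a point): Where to pinch the bung's pull tab: 26 mm above the bung's origin, fingers closing along y across the 12 mm thickness, 21 mm above the collar's top. Axes as the bung's.
- tray: Open steel parts tray, 180 x 140 mm (x by y), 35 mm high, walls and floor 4 mm thick; it does not move. Origin at the centre of its underside, z up.
- wrench: Combination spanner lying on the bench, 200 mm long; to be left alone. Origin at the middle of its underside, x along it.
- drive_flange: Dark steel drive flange, 100 mm disc with a 48 mm hub, 40 mm high; to be left alone. Origin at the centre of its underside.
- bearing: Steel bearing ring lying on the bench, 72 mm across, 18 mm high; to be left alone. Origin at the centre of its underside.
There are look-alikes about, which are no part of the job. What is meant by the bung is not red, and is the larger of those in its own colour.

How it is judged:
By the outcome, as a careful person would: the job done as asked, in the order asked, and still so for the second after the job is handed in, with the robot touching nothing.
It also fails if it takes over 64 s, if anything falls off the work surface, if the arm or the gripper's body presses on something with over 40 N, if the wrist force passes 120 N, or if a joint passes its speed limit or range.

## Working session

There is one attempt and no reset: what is moved stays moved. The work goes in short steps, Python scripts to look and compute and a tool call to move; the robot and the scene stay as the last step left them, time stands still between calls to the robot, and variables do not carry over. Pictures are saved under pics/ and viewed, and the job is handed in when it is done.

Besides the shell and the picture viewer there is one more tool, called as name(argument=value, ...) on one line, values as JSON. jog_arm: Moves the arm, as the interface text tells. Its arguments: {"type":"object","properties":{"turn":{"type":"array","items":{"type":"array","items":{"type":"number"}}},"dp":{"type":"array","items":{"type":"array","items":{"type":"number"}}},"gripper":{"type":"array","items":{"type":"number"}},"grip_force":{"type":"number"}},"required":["turn","dp","gripper"]}

```bash
mkdir -p pics; ls; python3 - <<'E'
from cell import manip,camera,calibration
import cv2,numpy as np
print(manip.read_state())
for n in ["side","top","wrist"]:
    im,d=camera(n); c=calibration(n)
    np.savez(f"pics/{n}0.npz",im=im,d=d,K=c["K"],T=c["world_from_camera"])
    cv2.imwrite(f"pics/{n}0.png",im[:,:,::-1]); print(n,np.round(c["K"],1).tolist(),np.round(c["world_from_camera"],3).tolist())
E
```

```text
pics
{'clock': 0.0, 'joints': array([-1.28958556e+00,  3.00471614e-01,  1.52159570e+00, -2.33380554e-05,
        1.32070222e+00, -6.65980013e-02]), 'qd': array([ 0.00017619, -0.00113164, -0.00131878,  0.00060459,  0.00022651,
        0.00111168]), 'effort': array([-2.28981611e-03, -5.31809413e+01, -3.52736485e+01,  7.07020448e-02,
        2.44333141e-02, -1.24155740e-04]), 'eef_pos': array([ 187.37855022, -516.80942519,  204.87986782]), 'eef_rot': array([3.09419995, 1.56961923, 1.87121818]), 'wrist_force': array([-0.38940016, -0.11989649,  0.17481769]), 'moment': array([ 0.01292308, -0.03430137, -0.00708784]), 'finger_gap': 93.9598605648079}
side [[373.6, 0.0, 255.8], [0.0, 373.6, 189.8], [0.0, 0.0, 1.0]] [[0.997, -0.054, 0.059, 472.851], [-0.079, -0.759, 0.646, -601.442], [0.01, -0.649, -0.761, 928.698], [0.0, 0.0, 0.0, 1.0]]
top [[472.3, 0.0, 262.2], [0.0, 472.3, 197.4], [0.0, 0.0, 1.0]] [[0.021, -0.98, 0.198, 293.513], [-1.0, -0.02, 0.005, 50.887], [-0.001, -0.199, -0.98, 1299.707], [0.0, 0.0, 0.0, 1.0]]
wrist [[320.5, 0.0, 253.2], [0.0, 320.5, 194.2], [0.0, 0.0, 1.0]] [[0.34, -0.913, -0.226, 251.737], [-0.94, -0.33, -0.08, -493.283], [-0.001, 0.24, -0.971, 383.236], [0.0, 0.0, 0.0, 1.0]]
```

View pics/side0.png

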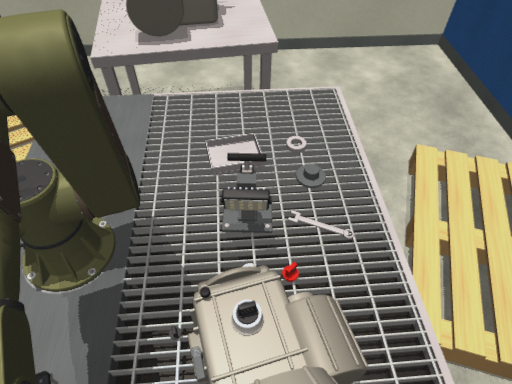

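View pics/top0.png

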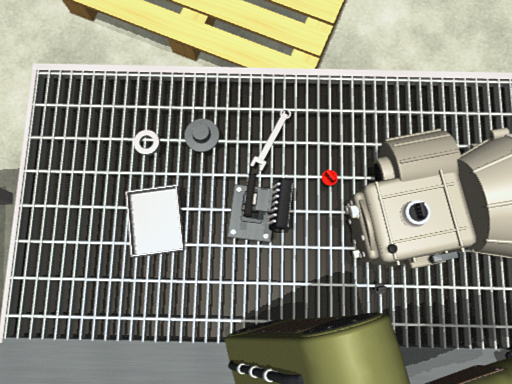

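View pics/wrist0.png

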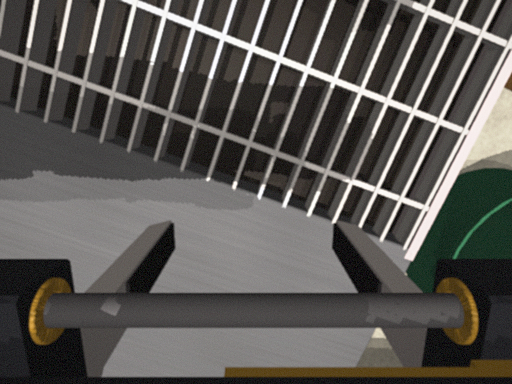

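The side view shows the lamp handle at about (246,157), the port bung at (247,313), the red decoy at (290,271) and the tray at (233,152). The top view shows the handle near (251,190), the bung at (418,211) and the tray at (155,220). Next I'll enlarge these.

```bash
cat > h.py <<'E'
import numpy as np,cv2
def load(n): 
    z=np.load(f"pics/{n}.npz"); return z["im"],z["d"],z["K"],z["T"]
def pts(d,K,T):
    v,u=np.mgrid[0:d.shape[0],0:d.shape[1]]
    P=np.stack([(u-K[0,2])/K[0,0]*d,(v-K[1,2])/K[1,1]*d,d],-1)
    return P@T[:3,:3].T+T[:3,3]
E
python3 - <<'E'
from h import *
im,d,K,T=load("top0")
def crop(im,x0,y0,x1,y1,s,n): cv2.imwrite(n,cv2.resize(im[y0:y1,x0:x1,::-1],None,fx=s,fy=s,interpolation=cv2.INTER_CUBIC))
crop(im,220,150,320,250,5,"pics/a1.png")
crop(im,340,160,460,270,5,"pics/a2.png")
P=pts(d,K,T)
for u,v in [(251,190),(250,205),(255,170),(285,190),(418,211),(412,222),(400,215),(392,248),(155,220),(380,289)]: print((u,v),P[v,u].round(0),im[v,u])
im,d,K,T=load("side0"); P=pts(d,K,T)
crop(im,190,130,290,240,5,"pics/a3.png")
crop(im,160,260,320,370,5,"pics/a4.png")
for u,v in [(246,157),(231,156),(262,157),(247,308),(235,320),(205,292),(175,333),(247,200)]: print((u,v),P[v,u].round(0),im[v,u])
E
```

```text
(251, 190) [519.  81. 267.] [48 47 44]
(250, 205) [485.  83. 265.] [51 48 49]
(255, 170) [650.  81. -55.] [67 65 58]
(285, 190) [533.   3. 208.] [54 54 55]
(418, 211) [ 485. -302.  231.] [30 29 29]
(412, 222) [ 463. -293.  211.] [218 227 232]
(400, 215) [ 484. -275.  179.] [214 208 190]
(392, 248) [ 402. -247.  205.] [59 59 58]
(155, 220) [486. 353.   5.] [242 247 246]
(380, 289) [ 310. -258.   35.] [87 85 85]
(246, 157) [509.  77. 261.] [42 40 40]
(231, 156) [471.  81. 263.] [49 47 45]
(262, 157) [549.  73. 262.] [43 41 40]
(247, 308) [ 486. -314.  249.] [36 36 37]
(235, 320) [ 462. -321.  212.] [219 222 225]
(205, 292) [ 403. -255.  204.] [63 62 61]
(175, 333) [ 317. -274.   39.] [49 48 46]
(247, 200) [505. -11. 196.] [119 117 111]
```

View pics/a1.png

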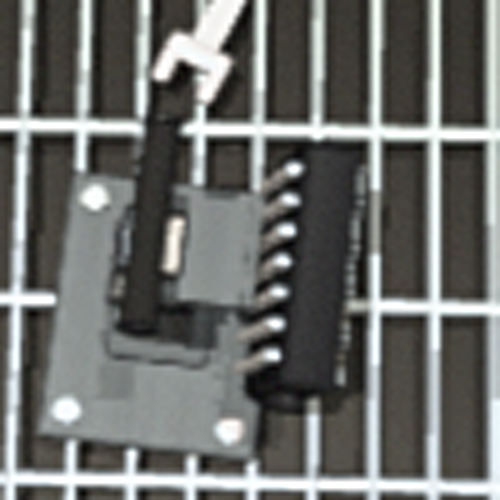

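View pics/a2.png

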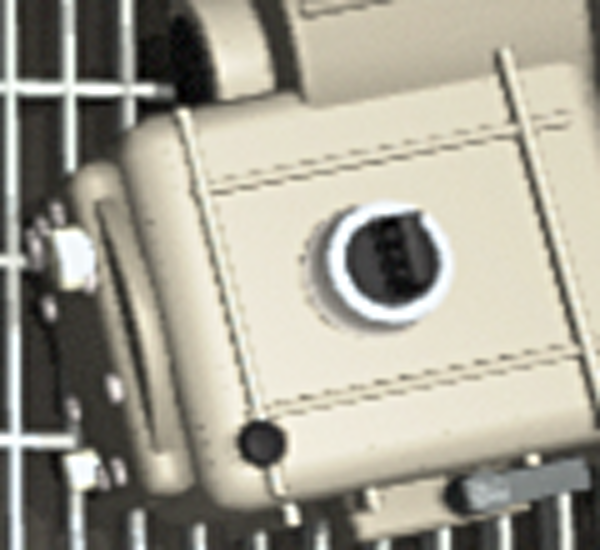

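View pics/a3.png

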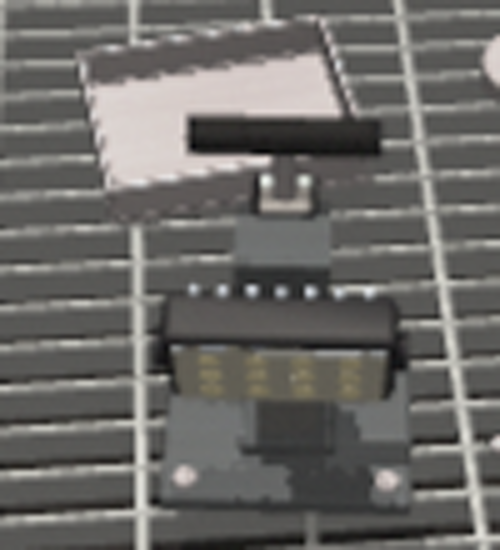

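View pics/a4.png

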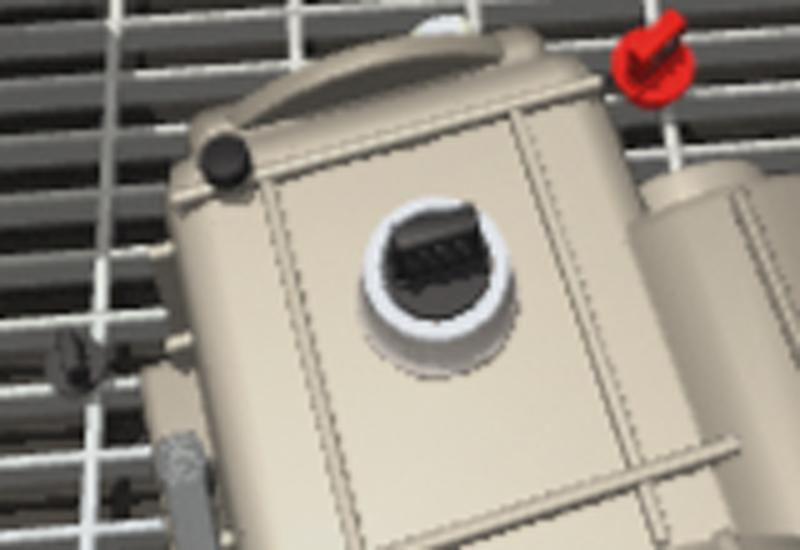

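```bash
python3 - <<'E'
from h import *
for n in ["top0","side0"]:
    im,d,K,T=load(n); P=pts(d,K,T)
    dark=im.max(-1)<90
    def blob(name,c,r,z0,z1,mask=None):
        m=(d>0)&(np.hypot(P[...,0]-c[0],P[...,1]-c[1])<r)&(P[...,2]>z0)&(P[...,2]<z1)
        if mask is not None:m&=mask
        Q=P[m]; 
        if len(Q)<5: print(n,name,len(Q));return
        (x,y),(w,h),a=cv2.minAreaRect(Q[:,:2].astype(np.float32))
        print(n,name,len(Q),"c",round(x),round(y),"mean",Q.mean(0).round(1),"size",round(w),round(h),"ang",round(a,1),"zpct",np.percentile(Q[:,2],[2,50,98]).round(1))
        S=Q[:,:2]-Q[:,:2].mean(0); ww,vv=np.linalg.eigh(S.T@S); v=vv[:,1]; print("   pca deg",round(np.degrees(np.arctan2(v[1],v[0])),1))
    blob("handle",(510,78),70,252,290,dark)
    blob("tab",(485,-312),40,232,262,dark)
    blob("tabtop",(485,-312),40,245,262,dark)
    blob("collar",(485,-312),40,214,222,dark)
    blob("rim",(485,-312),40,206,216,~dark)
    blob("traytop",(486,353),130,27,45)
    blob("trayfl",(486,353),130,0,10,im.min(-1)>180)
    blob("led",(505,0),75,150,230)
    blob("small",(312,-265),30,8,60)
    blob("breather",(403,-251),25,190,220,dark)
E
```

```text
top0 handle 346 c 511 84 mean [509.3  84.1 263.9] size 18 101 ang 83.8 zpct [257.2 264.  268.9]
   pca deg 174.1
top0 tab 112 c 486 -307 mean [ 484.6 -305.1  247.6] size 33 13 ang 10.6 zpct [233.  250.  255.4]
   pca deg -166.5
top0 tabtop 82 c 486 -307 mean [ 485.2 -305.9  250.9] size 33 13 ang 10.6 zpct [245.7 251.1 255.5]
   pca deg -167.3
top0 collar 104 c 485 -305 mean [ 483.8 -297.4  218.5] size 39 37 ang 52.3 zpct [215.4 218.6 221.4]
   pca deg -164.9
top0 rim 190 c 486 -307 mean [ 482.6 -304.   212.4] size 56 56 ang 54.2 zpct [206.9 212.7 215.9]
   pca deg 62.0
top0 traytop 447 c 482 349 mean [481.1 351.   33.5] size 181 141 ang 8.9 zpct [27.4 33.5 39.3]
   pca deg -172.5
top0 trayfl 2712 c 484 348 mean [482.7 351.    4. ] size 255 237 ang 0.3 zpct [0.3 3.9 8.8]
   pca deg -170.6
top0 led 1356 c 506 32 mean [501.4  23.6 201.5] size 85 133 ang 84.4 zpct [157.4 207.6 214.6]
   pca deg 177.2
top0 small 101 c 313 -261 mean [ 313.2 -261.    23.5] size 28 26 ang 10.3 zpct [11.4 19.2 41.5]
   pca deg -149.9
top0 breather 64 c 402 -247 mean [ 401.7 -247.   202.8] size 18 18 ang 41.0 
[... 486 characters left out ...]
7]
   pca deg -173.3
side0 rim 263 c 485 -308 mean [ 484.2 -315.7  212.4] size 57 53 ang 85.6 zpct [206.4 212.8 215.2]
   pca deg 149.7
side0 traytop 270 c 480 348 mean [472.2 352.9  32.3] size 180 146 ang 9.2 zpct [27.2 32.5 37.6]
   pca deg 54.3
side0 trayfl 635 c 466 351 mean [466.6 367.    3.7] size 196 238 ang 9.2 zpct [0.5 3.7 7.4]
   pca deg -158.0
side0 led 1260 c 503 31 mean [502.9  11.2 196.9] size 88 130 ang 84.7 zpct [153.1 205.2 213.3]
   pca deg 174.9
side0 small 130 c 312 -264 mean [ 313.1 -265.4   23.4] size 27 28 ang 3.6 zpct [13.2 18.  40.6]
   pca deg 105.2
side0 breather 86 c 402 -253 mean [ 401.9 -253.7  201.8] size 18 19 ang 60.8 zpct [193.4 202.7 205.1]
   pca deg 98.6
```

```bash
cat >> h.py <<'E'
from scipy.spatial.transform import Rotation as Ro
def Rtool(zx,zy):  # tool down, z axis dir
    z=np.array([zx,zy,0.]);z/=np.linalg.norm(z);x=np.array([0,0,-1.]);return np.column_stack([x,np.cross(z,x),z])
def plan(tgt,R1=None):
    from cell import manip
    s=manip.read_state(); R=Ro.from_euler('xyz',s["eef_rot"]).as_matrix()
    dp=R.T@(np.array(tgt)-s["eef_pos"])/10
    print("clock",round(s["clock"],2),"pos",s["eef_pos"].round(1),"F",s["wrist_force"].round(1),"gap",round(s["finger_gap"],1),"q",s["joints"].round(2))
    print("dp cm tool",dp.round(2))
    if R1 is not None: print("turn tool deg",np.degrees(Ro.from_matrix(R.T@R1).as_rotvec()).round(2))
    return R
E
python3 - <<'E'
from h import *
a=np.radians(-6)
for s in (1,-1):
    R=plan([511,82,340],Rtool(-s*np.sin(a),s*np.cos(a)))
print(R.round(3))
a=np.radians(11.5)
for s in (1,-1):plan([485.5,-308.5,240],Rtool(-s*np.sin(a),s*np.cos(a)))
E
```

```text
clock 0.15 pos [ 187.4 -516.9  205. ] F [ 0.2 -0.8  0.4] gap 94.0 q [-1.29  0.3   1.52 -0.    1.32 -0.07]
dp cm tool [-13.46  50.84 -45.29]
turn tool deg [-1.5407e+02 -1.0000e-02 -7.0000e-02]
clock 0.15 pos [ 187.4 -516.9  205. ] F [ 0.2 -0.8  0.4] gap 94.0 q [-1.29  0.3   1.52 -0.    1.32 -0.07]
dp cm tool [-13.46  50.84 -45.29]
turn tool deg [ 2.593e+01 -5.000e-02  1.000e-02]
[[-0.     0.94   0.341]
 [ 0.001  0.341 -0.94 ]
 [-1.     0.    -0.001]]
clock 0.15 pos [ 187.4 -516.9  205. ] F [ 0.2 -0.8  0.4] gap 94.0 q [-1.29  0.3   1.52 -0.    1.32 -0.07]
dp cm tool [-3.49 35.13 -9.43]
turn tool deg [-1.7157e+02 -0.0000e+00 -7.0000e-02]
clock 0.15 pos [ 187.4 -516.9  205. ] F [ 0.2 -0.8  0.4] gap 94.0 q [-1.29  0.3   1.52 -0.    1.32 -0.07]
dp cm tool [-3.49 35.13 -9.43]
turn tool deg [ 8.43 -0.05  0.  ]
```

jog_arm(turn=[[8.7,0,0],[8.7,0,0],[8.6,0,0],[0,0,0],[0,0,0],[0,0,0]], dp=[[-4.5,0,0],[-4.5,0,0],[-4,0,0],[0,2.1,-5.2],[0,2.1,-5.2],[0,2.1,-5.2]], gripper=[0,0,0,0,0,0])

```text
clock: 0.9
eef_pos: [269.1, -367.4, 337.3]
eef_rot: [-2.781, 1.565, 1.805]
wrist_force: [1.3, 0.2, 1.3]
finger_gap: 93.8
```

```bash
python3 - <<'E'
from h import *
a=np.radians(-6)
plan([511,82,320],Rtool(np.sin(a),-np.cos(a)))
E
```

```text
clock 0.9 pos [ 269.1 -367.4  337.3] F [1.3 0.2 1.3] gap 93.8 q [-1.02  0.02  1.55  0.    1.58  0.68]
dp cm tool [  1.94  18.34 -47.62]
turn tool deg [-1.23 -0.3   0.11]
```

jog_arm(turn=[[-1.2,0,0],[0,0,0],[0,0,0],[0,0,0],[0,0,0],[0,0,0],[0,0,0],[0,0,0]], dp=[[0,2.1,-5.5],[0,2.1,-5.5],[0,2.1,-5.5],[0,2.1,-5.5],[0,2.1,-5.5],[0,2.1,-5.5],[0,2.1,-5.5],[0,2.1,-5.5]], gripper=[0,0,0,0,0,0,0,0])

```text
clock: 1.9
eef_pos: [487.2, 67.1, 339.4]
eef_rot: [-3.034, 1.566, 1.573]
wrist_force: [1.5, -1.2, 1.1]
finger_gap: 94.0
```

```bash
python3 - <<'E'
from h import *
a=np.radians(-6)
plan([511,82,320],Rtool(np.sin(a),-np.cos(a)))
from cell import camera
import cv2
im,d=camera("wrist"); cv2.imwrite("pics/w1.png",im[:,:,::-1])
E
```

```text
clock 1.9 pos [487.2  67.1 339.4] F [ 1.5 -1.2  1.1] gap 94.0 q [0.06 0.1  1.45 0.01 1.59 1.74]
dp cm tool [ 1.94  2.21 -1.73]
turn tool deg [-0.08 -0.29  0.03]
```

View pics/w1.png

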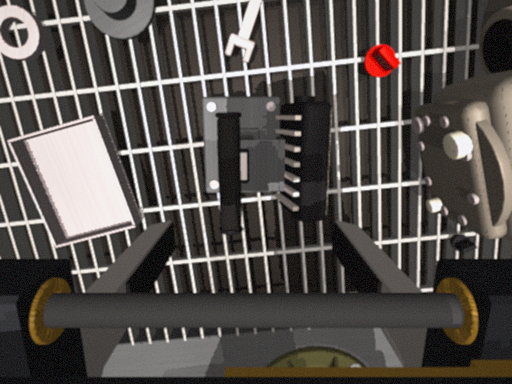

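The wrist view has the handle bar at u≈230, v 113–233. It is parallel to the jaws and slightly left of the finger centre (u≈253), which fits the remaining shift.

jog_arm(turn=[[0,-0.3,0],[0,0,0]], dp=[[0,2.2,-1.7],[2,0,0]], gripper=[0,0])

```text
clock: 2.2
eef_pos: [513.5, 89.3, 318.3]
eef_rot: [-2.38, 1.569, 2.233]
wrist_force: [0.1, -1.2, -0.6]
finger_gap: 93.7
```

```bash
python3 - <<'E'
from h import *
from cell import camera,calibration
a=np.radians(-6)
c=calibration("wrist");im,d=camera("wrist"); cv2.imwrite("pics/w2.png",im[:,:,::-1])
P=pts(d,c["K"],c["world_from_camera"])
m=(im.max(-1)<90)&(d>0)&(np.hypot(P[...,0]-511,P[...,1]-82)<70)&(P[...,2]>250)&(P[...,2]<275)
Q=P[m];print(len(Q),cv2.minAreaRect(Q[:,:2].astype(np.float32)),Q.mean(0),np.percentile(Q[:,2],[2,50,98]))
plan([511,82,238],Rtool(np.sin(a),-np.cos(a)))
E
```

```text
2904 ((509.87872314453125, 84.95806121826172), (20.469749450683594, 99.74703216552734), 84.43038940429688) [513.04007027  84.74669271 262.85379308] [257.87362508 263.27771002 265.22296675]
clock 2.25 pos [512.3  88.8 315.1] F [-0.1  0.3 -2.6] gap 93.9 q [0.1  0.18 1.42 0.   1.55 1.77]
dp cm tool [ 7.71 -0.01  0.7 ]
turn tool deg [ 0.29 -0.03  0.33]
```

View pics/w2.png

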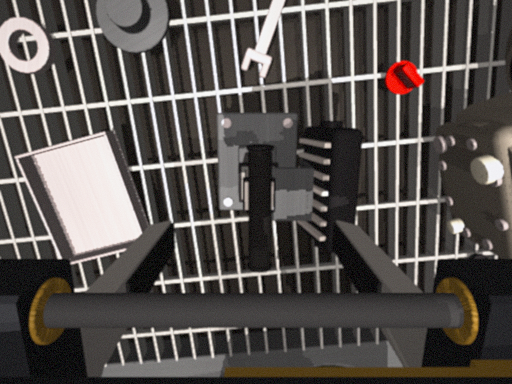

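Bar is at u≈260, close to centred. I'll descend with a small correction and grip gently first.

jog_arm(turn=[[0,0,0],[0,0,0],[0,0,0],[0,0,0],[0,0,0],[0,0,0]], dp=[[3,0,0.5],[3,0,0],[1.8,0,0],[0,0,0],[0,0,0],[0,0,0]], gripper=[0,0,0,0.8,0.8,0.8], grip_force=8)

```text
clock: 3.0
eef_pos: [511.0, 82.8, 237.1]
eef_rot: [-1.658, 1.565, 2.954]
wrist_force: [-0.1, -0.5, 0.6]
finger_gap: 67.5
```

```bash
python3 - <<'E'
from h import *
a=np.radians(-6)
plan([511,83,236],Rtool(np.sin(a),-np.cos(a)))
E
```

```text
clock 3.0 pos [511.   82.8 237.1] F [-0.1 -0.5  0.6] gap 67.5 q [0.09 0.21 1.56 0.   1.38 1.76]
dp cm tool [ 0.11 -0.   -0.02]
turn tool deg [ 0.24 -0.03  0.3 ]
```

jog_arm(turn=[[0,0,0],[0,0,0],[0,0,0],[0,0,0],[0,0,0],[0,0,0],[0,0,0],[0,0,0]], dp=[[0,0,0],[0,0,0],[0,0,0],[0,0,0],[0,0,0],[0,0,0],[0,0,0],[0,0,0]], gripper=[0.9,0.9,0.9,0.9,0.9,0.9,0.9,0.9], grip_force=8)

```text
clock: 4.0
eef_pos: [511.5, 84.8, 238.2]
eef_rot: [-2.535, 1.565, 2.078]
wrist_force: [0.9, 0.7, -0.6]
finger_gap: 17.9
```

jog_arm(turn=[[0,0,0],[0,0,0],[0,0,0],[0,0,0],[0,0,0],[0,0,0],[0,0,0],[0,0,0]], dp=[[0,0,0],[0,0,0],[-0.6,0,0],[-0.8,0,0],[-0.8,0,0],[-0.8,0,0],[-0.8,0,0],[-0.6,0,0]], gripper=[1,1,1,1,1,1,1,1], grip_force=50)

```text
clock: 5.0
eef_pos: [511.2, 84.8, 273.1]
eef_rot: [-1.791, 1.555, 2.821]
wrist_force: [5.2, 2.4, -17.6]
finger_gap: 17.6
```

```bash
python3 - <<'E'
from h import *
a=np.radians(-6)
plan([511,83,295],Rtool(np.sin(a),-np.cos(a)))
E
```

```text
clock 5.0 pos [511.2  84.8 273.1] F [  5.2   2.4 -17.6] gap 17.6 q [0.09 0.19 1.5  0.01 1.47 1.76]
dp cm tool [-2.2  -0.04  0.17]
turn tool deg [ 0.28 -0.2   0.88]
```

jog_arm(turn=[[0,0,0],[0,0,0],[0,0,0],[0,0,0]], dp=[[-0.6,0,0],[-0.6,0,0],[-0.5,0,0],[-0.4,0,0]], gripper=[1,1,1,1])

```text
clock: 5.5
eef_pos: [511.2, 84.8, 290.7]
eef_rot: [-1.694, 1.549, 2.919]
wrist_force: [2.3, 1.4, -12.8]
finger_gap: 17.4
```

jog_arm(turn=[[0,0,0],[0,0,0]], dp=[[-0.4,0,0],[-0.3,0,0]], gripper=[1,1])

```text
clock: 5.75
eef_pos: [511.0, 84.8, 296.8]
eef_rot: [-1.671, 1.547, 2.942]
wrist_force: [7.6, 3.8, -36.4]
finger_gap: 17.8
```

Force jumped to 36 N, which suggests it has locked. I'll relax and check.

jog_arm(turn=[[0,0,0]], dp=[[0.1,0,0]], gripper=[1])

```text
clock: 5.88
eef_pos: [511.1, 84.8, 296.4]
eef_rot: [-1.679, 1.548, 2.934]
wrist_force: [-0.6, 2.3, -2.4]
finger_gap: 17.2
```

```bash
python3 - <<'E'
from h import *
from cell import camera,calibration,manip
c=calibration("side");im,d=camera("side")
P=pts(d,c["K"],c["world_from_camera"])
for n in["side"]:
    cv2.imwrite("pics/s3.png",cv2.resize(im[110:240,170:320,::-1],None,fx=5,fy=4.6,interpolation=cv2.INTER_CUBIC))
m=(im.max(-1)<90)&(d>0)&(np.hypot(P[...,0]-511,P[...,1]-82)<70)&(P[...,2]>285)&(P[...,2]<330)
print(manip.read_state()["wrist_force"].round(1),np.percentile(P[m][:,2],[2,50,98]))
E
```

```text
[ 1.5  3.9 -9.4] [304.88527454 318.97673972 324.70108059]
```

View pics/s3.png

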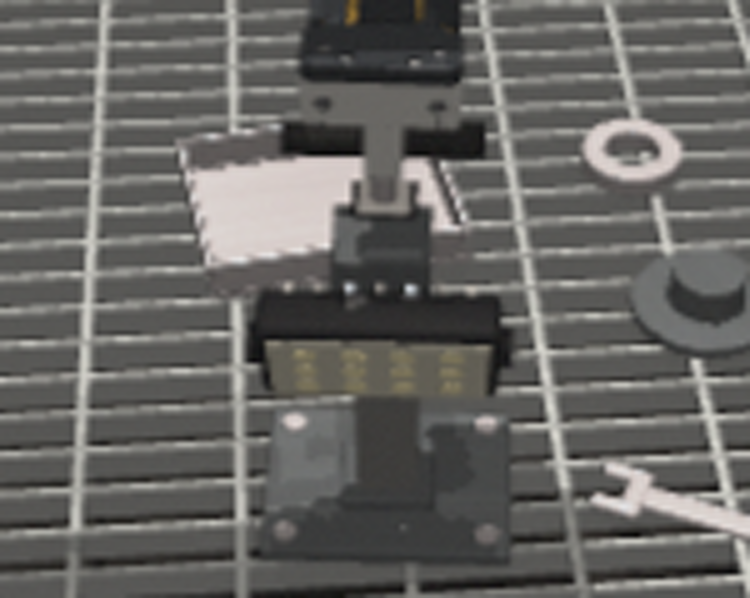

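The lamp is raised, with the LED head around (380,330) in the crop, but the button on the +x face can't be seen from here. I'll test the lock by pushing down and pulling up slightly.

jog_arm(turn=[[0,0,0],[0,0,0],[0,0,0]], dp=[[0.3,0,0],[0.3,0,0],[0.3,0,0]], gripper=[1,1,1])

```text
clock: 6.3
eef_pos: [511.3, 84.8, 291.9]
eef_rot: [-1.793, 1.555, 2.82]
wrist_force: [-8.4, 0.8, 19.9]
finger_gap: 17.3
```

jog_arm(turn=[[0,0,0],[0,0,0]], dp=[[-0.3,0,0],[-0.3,0,0]], gripper=[1,1])

```text
clock: 6.55
eef_pos: [511.1, 84.8, 296.2]
eef_rot: [-1.747, 1.552, 2.866]
wrist_force: [4.6, 3.2, -19.9]
finger_gap: 17.6
```

jog_arm(turn=[[0,0,0],[0,0,0]], dp=[[-0.25,0,0],[-0.25,0,0]], gripper=[1,1])

```text
clock: 6.8
eef_pos: [511.0, 84.8, 296.6]
eef_rot: [-1.66, 1.546, 2.953]
wrist_force: [7.9, 3.4, -26.5]
finger_gap: 17.6
```

jog_arm(turn=[[0,0,0],[0,0,0]], dp=[[0.2,0,0],[0,0,0]], gripper=[1,1])

```text
clock: 7.05
eef_pos: [511.0, 84.8, 294.8]
eef_rot: [-1.658, 1.546, 2.955]
wrist_force: [0.6, 2.1, -10.8]
finger_gap: 17.7
```

A 5 mm upward command gave only 0.4 mm of travel, at an extension of about 0.100, so it's locked. Now I'll release and rise clear.

jog_arm(turn=[[0,0,0],[0,0,0],[0,0,0],[0,0,0],[0,0,0],[0,0,0],[0,0,0],[0,0,0]], dp=[[0,0,0],[0,0,0],[0,0,0],[0,0,0],[0,0,0],[-2,0,0],[-4,0,0],[-4,0,0]], gripper=[0.3,0.3,0.3,0.3,0.3,0.3,0.3,0.3])

```text
clock: 8.05
eef_pos: [512.7, 83.9, 396.7]
eef_rot: [-1.602, 1.543, 3.01]
wrist_force: [-0.5, 0.1, -0.7]
finger_gap: 65.6
```

```bash
python3 - <<'E'
from h import *
from cell import camera,calibration,manip
c=calibration("side");im,d=camera("side")
P=pts(d,c["K"],c["world_from_camera"])
m=(im.max(-1)<90)&(d>0)&(np.hypot(P[...,0]-511,P[...,1]-82)<60)&(P[...,2]>300)&(P[...,2]<330)
print(np.percentile(P[m][:,2],[2,50,98]))
cv2.imwrite("pics/s4.png",cv2.resize(im[110:240,170:320,::-1],None,fx=5,fy=4.6,interpolation=cv2.INTER_CUBIC))
a=np.radians(11.5)
plan([485.5,-308.5,320],Rtool(np.sin(a),-np.cos(a)))
E
```

```text
[304.8463177  318.64901289 322.88812432]
clock 8.1 pos [513.2  83.9 402. ] F [0.6 0.3 4.9] gap 65.8 q [0.09 0.18 1.22 0.01 1.76 1.76]
dp cm tool [ 8.09  1.34 39.34]
turn tool deg [-17.24  -0.3    1.16]
```

View pics/s4.png

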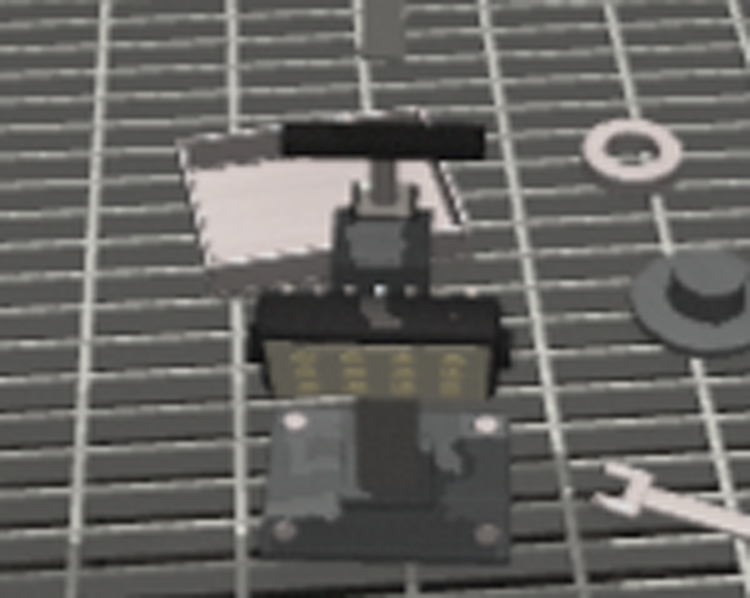

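The bar top is at about 320 mm, as expected for the locked position. I'll take a quick wrist look from the +x side to see the button.

jog_arm(turn=[[0,0,0],[0,0,0],[0,0,0]], dp=[[0,5,0],[1,5,0],[2,2,0]], gripper=[0.3,0.3,0.3])

```text
clock: 8.48
eef_pos: [634.7, 72.0, 372.6]
eef_rot: [-1.809, 1.557, 2.804]
wrist_force: [0.5, -0.9, -0.6]
finger_gap: 65.8
```

```bash
python3 - <<'E'
from h import *
from cell import camera,calibration,manip
c=calibration("wrist");im,d=camera("wrist")
K=c["K"];T=c["world_from_camera"]
a=np.radians(-6);p=np.array([511+19*np.cos(a),83+19*np.sin(a),130.])
q=np.linalg.inv(T)@np.append(p,1);u,v=(K@(q[:3]/q[2]))[:2].round().astype(int);print(u,v,q[2])
u0,v0=max(u-40,0),max(v-40,0)
cv2.imwrite("pics/w5.png",cv2.resize(im[v0:v0+80,u0:u0+80,::-1],None,fx=7,fy=7,interpolation=cv2.INTER_CUBIC))
a=np.radians(11.5)
plan([485.5,-308.5,320],Rtool(np.sin(a),-np.cos(a)))
E
```

```text
255 240 450.72184624026056
clock 8.53 pos [635.2  71.7 368.7] F [ 1.1 -1.3 -3. ] gap 65.8 q [0.05 0.48 0.91 0.01 1.77 1.72]
dp cm tool [  4.97 -11.02  39.34]
turn tool deg [-17.21  -0.31   1.04]
```

View pics/w5.png

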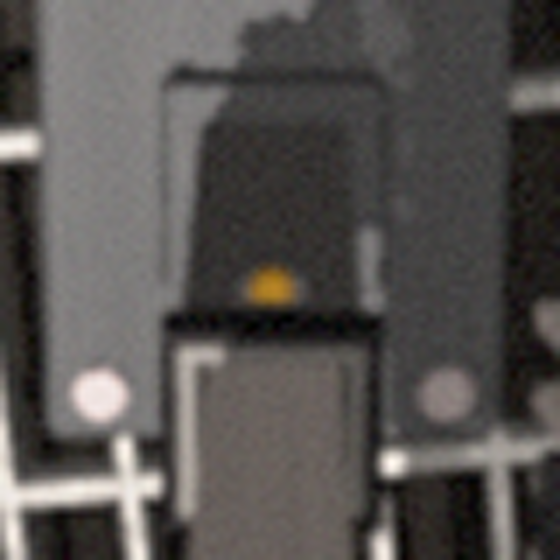

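The brass button shows at crop (270,287), proud of the outer tube's +x face, so the lock is confirmed. On to the bung.

jog_arm(turn=[[-8.6,0,0],[-8.6,0,1],[0,0,0],[0,0,0],[0,0,0],[0,0,0],[0,0,0],[0,0,0]], dp=[[0,0,0],[0,0,0],[0.2,-3.7,5.6],[0.2,-3.7,5.6],[0.2,-3.7,5.6],[0.2,-3.7,5.6],[0.2,-3.7,5.6],[0.2,-3.7,5.6]], gripper=[0.3,0.3,0.3,0.3,0.3,0.3,0.3,0.3])

```text
clock: 9.52
eef_pos: [494.5, -277.6, 355.6]
eef_rot: [-2.976, 1.565, 1.954]
wrist_force: [0.6, -0.8, -0.6]
finger_gap: 65.8
```

```bash
python3 - <<'E'
from h import *
a=np.radians(11.5)
plan([485.5,-308.5,320],Rtool(np.sin(a),-np.cos(a)))
E
```

```text
clock 9.53 pos [ 494.5 -277.6  355.6] F [ 0.6 -0.8 -0.6] gap 65.8 q [-0.58  0.28  1.2   0.    1.66  0.78]
dp cm tool [ 3.54 -1.54  2.85]
turn tool deg [ 0.97 -0.35  0.06]
```

jog_arm(turn=[[1,-0.3,0],[0,0,0]], dp=[[2,-1.5,2.8],[2,0,0]], gripper=[0.3,0.3])

```text
clock: 9.78
eef_pos: [482.9, -312.0, 316.3]
eef_rot: [0.35, 1.569, -1.026]
wrist_force: [0.5, -0.9, -0.2]
finger_gap: 65.8
```

```bash
python3 - <<'E'
from h import *
from cell import camera,calibration
a=np.radians(11.5)
c=calibration("wrist");im,d=camera("wrist"); cv2.imwrite("pics/w6.png",im[:,:,::-1])
P=pts(d,c["K"],c["world_from_camera"])
for n,z0,z1,k in [("tab",242,262,1),("collar",214,222,1),("rim",208,216,0)]:
    m=(d>0)&(np.hypot(P[...,0]-485.5,P[...,1]+308.5)<34)&(P[...,2]>z0)&(P[...,2]<z1)
    m&=(im.max(-1)<90) if k else (im.max(-1)>120)
    Q=P[m];print(n,len(Q),cv2.minAreaRect(Q[:,:2].astype(np.float32)),np.percentile(Q[:,2],[2,50,98]).round(1))
plan([485.5,-308.5,221],Rtool(np.sin(a),-np.cos(a)))
E
```

```text
tab 654 ((485.5807800292969, -306.82080078125), (33.609004974365234, 12.979386329650879), 11.228331565856934) [242.5 250.6 252.2]
collar 1115 ((486.8155517578125, -306.5210876464844), (40.57405471801758, 42.05462646484375), 14.23619556427002) [215.6 217.  219.7]
rim 1089 ((485.7213439941406, -307.1701965332031), (55.84272766113281, 56.42413330078125), 11.072107315063477) [210.  211.9 213.4]
clock 9.82 pos [ 482.8 -311.   313.7] F [-1.1  0.4 -2.5] gap 65.8 q [-0.64  0.3   1.27 -0.    1.57  0.74]
dp cm tool [ 9.27  0.33 -0.18]
turn tool deg [-0.3  -0.04  0.09]
```

View pics/w6.png

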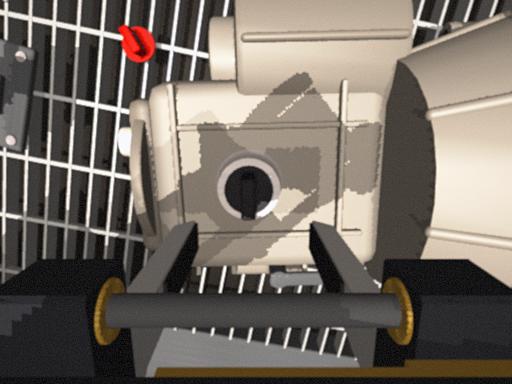

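Wrist view: bung collar at (247,190), tab parallel to the jaws. The three views agree on the centre at about (485.6,-307.2). Descending.

jog_arm(turn=[[0,0,0],[0,0,0],[0,0,0],[0,0,0]], dp=[[3,0.35,-0.3],[3,0,0],[2,0,0],[0.7,0,0]], gripper=[0.3,0.3,0.3,0.5], grip_force=6)

```text
clock: 10.32
eef_pos: [485.3, -305.4, 227.5]
eef_rot: [0.385, 1.57, -0.989]
wrist_force: [0.8, 0.2, 0.7]
finger_gap: 59.0
```

```bash
python3 - <<'E'
from h import *
a=np.radians(11.3)
plan([485.6,-307.2,222],Rtool(np.sin(a),-np.cos(a)))
E
```

```text
clock 10.32 pos [ 485.3 -305.4  227.5] F [0.8 0.2 0.7] gap 59.0 q [-0.63  0.34  1.42 -0.    1.38  0.75]
dp cm tool [ 0.55 -0.01  0.18]
turn tool deg [-0.02  0.06 -0.02]
```

jog_arm(turn=[[0,0,0],[0,0,0],[0,0,0],[0,0,0],[0,0,0],[0,0,0],[0,0,0],[0,0,0]], dp=[[0.4,0,0.15],[0,0,0],[0,0,0],[0,0,0],[0,0,0],[0,0,0],[0,0,0],[0,0,0]], gripper=[0.95,0.95,0.95,0.95,0.95,0.95,0.95,0.95], grip_force=6)

```text
clock: 11.32
eef_pos: [486.3, -307.0, 226.4]
eef_rot: [0.679, 1.566, -0.694]
wrist_force: [-0.1, -0.0, -0.0]
finger_gap: 12.2
```

```bash
python3 - <<'E'
from h import *
a=np.radians(11.3)
plan([485.6,-307.2,222],Rtool(np.sin(a),-np.cos(a)))
E
```

```text
clock 11.32 pos [ 486.3 -307.   226.4] F [-0.1 -0.  -0. ] gap 12.2 q [-0.63  0.34  1.42 -0.    1.38  0.75]
dp cm tool [ 0.44 -0.07  0.  ]
turn tool deg [ 0.01  0.21 -0.17]
```

Grasp is 4 mm higher than wanted, so I'll reopen slightly, lower and regrip firmly.

jog_arm(turn=[[0,0,0],[0,0,0],[0,0,0],[0,0,0],[0,0,0],[0,0,0],[0,0,0]], dp=[[0,0,0],[0.5,0,0],[0,0,0],[0,0,0],[0,0,0],[0,0,0],[0,0,0]], gripper=[0.8,0.8,0.8,1,1,1,1], grip_force=40)

```text
clock: 12.2
eef_pos: [486.3, -307.0, 220.9]
eef_rot: [0.668, 1.566, -0.705]
wrist_force: [0.3, -0.6, -1.3]
finger_gap: 12.2
```

```bash
python3 - <<'E'
from h import *
a=np.radians(11.3)
plan([485.6,-307.2,222],Rtool(np.sin(a),-np.cos(a)))
E
```

```text
clock 12.2 pos [ 486.3 -307.   220.9] F [ 0.3 -0.6 -1.3] gap 12.2 q [-0.63  0.34  1.43 -0.    1.37  0.75]
dp cm tool [-0.11 -0.07  0.01]
turn tool deg [ 0.01  0.2  -0.16]
```

jog_arm(turn=[[0,3,0],[0,3.5,0],[0,0,0]], dp=[[0,0,0.1],[0,0,0.11],[-0.05,0,0]], gripper=[1,1,1])

```text
clock: 12.58
eef_pos: [486.7, -309.3, 223.2]
eef_rot: [3.109, 1.46, 1.737]
wrist_force: [-0.9, 2.5, -3.9]
finger_gap: 11.4
```

```bash
python3 - <<'E'
from h import *
a=np.radians(11.3)
R=plan([485.6,-307.2,222],Rtool(np.sin(a),-np.cos(a)))
print(R[:,0])
E
```

```text
clock 12.57 pos [ 486.7 -309.3  223.2] F [-0.9  2.5 -3.9] gap 11.4 q [-0.66  0.39  1.36  0.08  1.47  0.7 ]
dp cm tool [ 0.15 -0.07 -0.22]
turn tool deg [ 0.06 -6.37 -0.2 ]
[-0.01833498  0.10943131 -0.99382525]
```

jog_arm(turn=[[0,-3.5,0],[0,-3.5,0],[0,-3.5,0],[0,-3,0]], dp=[[-0.1,0,-0.12],[-0.1,0,-0.12],[-0.1,0,-0.13],[-0.1,0,-0.12]], gripper=[1,1,1,1])

```text
clock: 13.08
eef_pos: [485.8, -304.5, 224.1]
eef_rot: [0.017, 1.44, -1.356]
wrist_force: [1.9, -8.6, -1.2]
finger_gap: 11.8
```

```bash
python3 - <<'E'
from h import *
a=np.radians(11.3)
R=plan([485.6,-307.2,222],Rtool(np.sin(a),-np.cos(a)))
E
```

```text
clock 13.07 pos [ 485.8 -304.5  224.1] F [ 1.9 -8.6 -1.2] gap 11.8 q [-0.58  0.29  1.5  -0.1   1.26  0.82]
dp cm tool [ 0.24 -0.07  0.23]
turn tool deg [ 0.04  7.47 -0.13]
```

jog_arm(turn=[[0,3.5,0],[0,3.5,0],[0,3.5,0],[0,2.5,0]], dp=[[-0.15,0,0.13],[-0.2,0,0.14],[-0.2,0,0.15],[-0.2,0,0.12]], gripper=[1,1,1,1])

```text
clock: 13.58
eef_pos: [486.7, -309.3, 232.1]
eef_rot: [3.121, 1.473, 1.751]
wrist_force: [0.6, 2.3, -2.5]
finger_gap: 11.9
```

```bash
python3 - <<'E'
from h import *
a=np.radians(11.3)
R=plan([485.6,-307.2,222],Rtool(np.sin(a),-np.cos(a)))
E
```

```text
clock 13.57 pos [ 486.7 -309.3  232.1] F [ 0.6  2.3 -2.5] gap 11.9 q [-0.66  0.38  1.35  0.07  1.48  0.7 ]
dp cm tool [ 1.02 -0.07 -0.13]
turn tool deg [ 0.19 -5.58 -0.11]
```

jog_arm(turn=[[0,-3.5,0],[0,-3.5,0],[0,-3,0],[0,2.5,0],[0,2,0],[0,0,0]], dp=[[-0.2,0,-0.15],[-0.2,0,-0.15],[-0.2,0,-0.15],[-0.3,0,0.13],[-0.5,0,0.1],[-0.5,0,0]], gripper=[1,1,1,1,1,1])

```text
clock: 14.32
eef_pos: [486.3, -305.7, 250.2]
eef_rot: [0.692, 1.569, -0.677]
wrist_force: [0.1, -0.6, -0.1]
finger_gap: 12.0
```

```bash
python3 - <<'E'
from h import *
from cell import camera
a=np.radians(11.3)
R=plan([485.6,-307.2,260],Rtool(np.sin(a),-np.cos(a)))
im,d=camera("side")
cv2.imwrite("pics/s7.png",cv2.resize(im[240:370,170:320,::-1],None,fx=5,fy=4.6,interpolation=cv2.INTER_CUBIC))
E
```

```text
clock 14.32 pos [ 486.3 -305.7  250.2] F [ 0.1 -0.6 -0.1] gap 12.0 q [-0.63  0.32  1.39 -0.    1.43  0.74]
dp cm tool [-0.98 -0.09  0.13]
turn tool deg [ 0.25  0.09 -0.07]
```

View pics/s7.png

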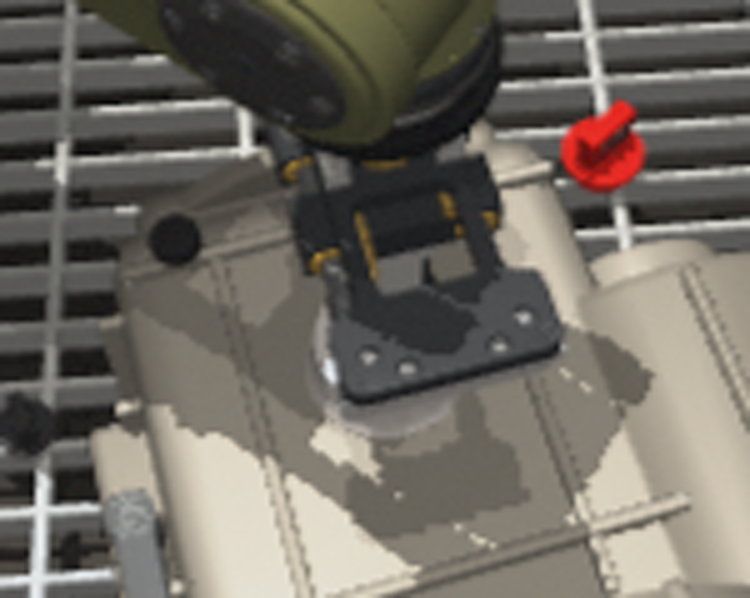

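The gripper hides the port, but the 12 mm gap says the tab is still held. Lifting on straight up.

jog_arm(turn=[[0,0,0],[0,0,0],[0,0,0],[0,0,0]], dp=[[-2,0,0],[-3,0,0],[-5,0,0],[-5,0,0]], gripper=[1,1,1,1])

```text
clock: 14.88
eef_pos: [485.4, -304.1, 401.5]
eef_rot: [-1.077, 1.567, -2.446]
wrist_force: [-0.6, -0.8, -0.3]
finger_gap: 11.9
```

```bash
python3 - <<'E'
from h import *
from cell import camera
a=np.radians(9)
R=plan([481,348,410],Rtool(np.sin(a),-np.cos(a)))
im,d=camera("side")
cv2.imwrite("pics/s8.png",cv2.resize(im[200:360,150:330,::-1],None,fx=4,fy=3.7,interpolation=cv2.INTER_CUBIC))
E
```

```text
clock 14.88 pos [ 485.4 -304.1  401.5] F [-0.6 -0.8 -0.3] gap 11.9 q [-0.62  0.3   1.08 -0.    1.76  0.75]
dp cm tool [ -0.99  12.64 -63.97]
turn tool deg [2.56 0.1  0.17]
```

View pics/s8.png

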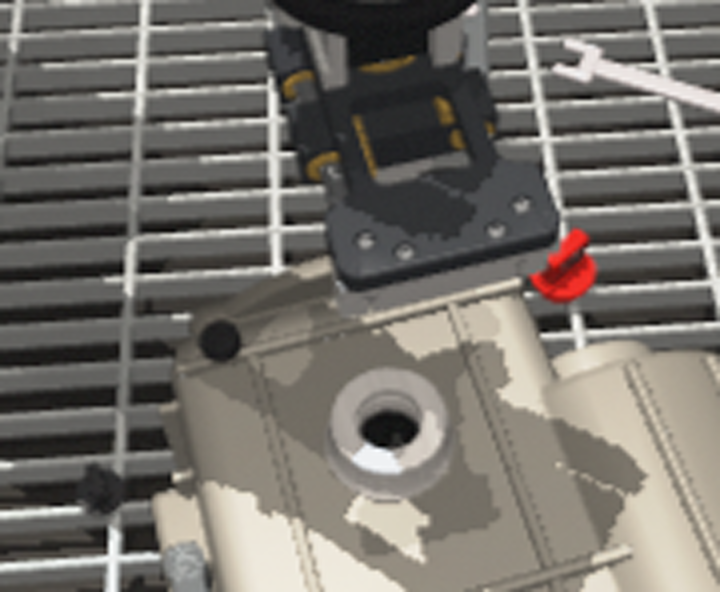

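The port is empty and the bung is in the jaws. Next I'll carry it over to the tray, high above the lamp (bar top 321).

jog_arm(turn=[[2.5,0,0],[0,0,0],[0,0,0],[0,0,0],[0,0,0],[0,0,0]], dp=[[-0.8,0,0],[-0.3,0.8,-5],[0,0.8,-5],[0,0.8,-5],[0,0.8,-5],[0,0.8,-5]], gripper=[1,1,1,1,1,1])

```text
clock: 15.68
eef_pos: [485.9, -45.9, 416.3]
eef_rot: [0.408, 1.555, -1.012]
wrist_force: [-0.0, -0.0, -0.7]
finger_gap: 12.1
```

```bash
python3 - <<'E'
from h import *
a=np.radians(9)
R=plan([481,348,410],Rtool(np.sin(a),-np.cos(a)))
E
```

```text
clock 15.68 pos [485.9 -45.9 416.3] F [-0.  -0.  -0.7] gap 12.1 q [-0.16  0.09  1.3  -0.01  1.75  1.26]
dp cm tool [  0.08   5.44 -39.02]
turn tool deg [-0.35  0.86 -0.37]
```

jog_arm(turn=[[0,0.8,0],[0,0,0],[0,0,0],[0,0,0],[0,0,0],[0,0,0],[0,0,0]], dp=[[0,0.8,-5.5],[0,0.8,-5.5],[0,0.8,-5.5],[0,0.8,-5.5],[0,0.8,-5.5],[0,0.8,-5.5],[0,0.8,-5]], gripper=[1,1,1,1,1,1,1])

```text
clock: 16.55
eef_pos: [481.1, 351.6, 414.2]
eef_rot: [1.267, 1.556, -0.153]
wrist_force: [-0.6, 0.1, -0.5]
finger_gap: 12.1
```

```bash
python3 - <<'E'
from h import *
from cell import camera
a=np.radians(9)
R=plan([481,348,40],Rtool(np.sin(a),-np.cos(a)))
im,d=camera("side"); cv2.imwrite("pics/s9.png",im[:,:,::-1])
E
```

```text
clock 16.55 pos [481.1 351.6 414.2] F [-0.6  0.1 -0.5] gap 12.1 q [ 0.57  0.35  0.98 -0.01  1.8   1.99]
dp cm tool [37.41 -0.6   0.19]
turn tool deg [-0.39  0.26 -0.82]
```

View pics/s9.png

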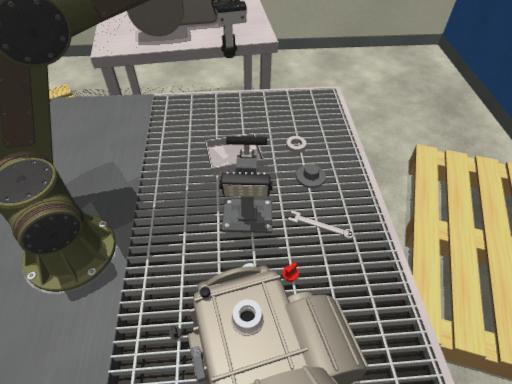

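The bung hangs in the jaws at (228,47), and the lamp and gearbox stand as left. Descending over the tray centre.

jog_arm(turn=[[0,0,-0.8],[0,0,0],[0,0,0],[0,0,0],[0,0,0],[0,0,0]], dp=[[5,-0.5,0.3],[5.5,0,0],[5.5,0,0],[5.5,0,0],[5.5,0,0],[3,0,0]], gripper=[1,1,1,1,1,1])

```text
clock: 17.35
eef_pos: [475.2, 353.7, 103.8]
eef_rot: [1.039, 1.563, -0.373]
wrist_force: [-0.3, 0.8, -1.0]
finger_gap: 12.0
```

```bash
python3 - <<'E'
from h import *
a=np.radians(9)
R=plan([481,348,36],Rtool(np.sin(a),-np.cos(a)))
E
```

```text
clock 17.35 pos [475.2 353.7 103.8] F [-0.3  0.8 -1. ] gap 12.0 q [ 0.58  0.49  1.51 -0.01  1.14  2.  ]
dp cm tool [6.79 0.44 0.63]
turn tool deg [ 0.07  0.23 -0.4 ]
```

jog_arm(turn=[[0,0,0],[0,0,0],[0,0,0],[0,0,0],[0,0,0]], dp=[[2,0.4,0.6],[2,0,0],[1.2,0,0],[0.6,0,0],[0,0,0]], gripper=[1,1,1,1,1])

```text
clock: 17.98
eef_pos: [478.9, 347.5, 41.5]
eef_rot: [0.819, 1.562, -0.592]
wrist_force: [-0.3, -0.2, -0.4]
finger_gap: 11.8
```

```bash
python3 - <<'E'
from h import *
a=np.radians(9)
R=plan([481,348,36],Rtool(np.sin(a),-np.cos(a)))
E
```

```text
clock 17.98 pos [478.9 347.5  41.5] F [-0.3 -0.2 -0.4] gap 11.8 q [ 0.57  0.57  1.55 -0.01  1.02  1.99]
dp cm tool [ 0.56  0.21 -0.02]
turn tool deg [ 0.17  0.36 -0.39]
```

Lower by small steps until contact, then open.

jog_arm(turn=[[0,0,0],[0,0,0],[0,0,0]], dp=[[0.4,0,0],[0.3,0,0],[0.2,0,0]], gripper=[1,1,1])

```text
clock: 18.35
eef_pos: [479.6, 348.0, 33.6]
eef_rot: [1.049, 1.56, -0.361]
wrist_force: [-0.4, 0.4, -0.9]
finger_gap: 12.0
```

jog_arm(turn=[[0,0,0],[0,0,0]], dp=[[0.2,0,0],[0,0,0]], gripper=[1,1])

```text
clock: 18.6
eef_pos: [479.9, 348.1, 31.9]
eef_rot: [1.099, 1.56, -0.311]
wrist_force: [-0.3, -0.2, 1.6]
finger_gap: 11.7
```

jog_arm(turn=[[0,0,0],[0,0,0],[0,0,0],[0,0,0],[0,0,0],[0,0,0],[0,0,0],[0,0,0]], dp=[[0,0,0],[0,0,0],[0,0,0],[0,0,0],[0,0,0],[-2,0,0],[-4,0,0],[-5,0,0]], gripper=[0.45,0.45,0.45,0.45,0.45,0.45,0.45,0.45])

```text
clock: 19.6
eef_pos: [477.5, 347.7, 144.2]
eef_rot: [0.631, 1.562, -0.78]
wrist_force: [0.2, 0.7, -0.5]
finger_gap: 51.9
```

jog_arm(turn=[[0,0,0],[0,0,0],[0,0,0],[0,0,0]], dp=[[-5,-2,0],[-5,-4,0],[-3,-4,0],[0,0,0]], gripper=[0.45,0.45,0.45,0.45])

```text
clock: 20.1
eef_pos: [377.6, 332.4, 284.5]
eef_rot: [1.513, 1.554, 0.102]
wrist_force: [0.6, -0.0, -0.3]
finger_gap: 51.8
```

```bash
python3 - <<'E'
from h import *
from cell import camera,calibration
a=np.radians(9)
R=plan([481,348,36],Rtool(np.sin(a),-np.cos(a)))
im,d=camera("wrist"); cv2.imwrite("pics/wA.png",im[:,:,::-1])
im,d=camera("side"); cv2.imwrite("pics/sA.png",im[:,:,::-1])
c=calibration("side");P=pts(d,c["K"],c["world_from_camera"])
m=(im.max(-1)<90)&(d>0)&(np.hypot(P[...,0]-511,P[...,1]-82)<60)&(P[...,2]>300)&(P[...,2]<330)
print(np.percentile(P[m][:,2],[2,50,98]))
E
```

```text
clock 20.1 pos [377.6 332.4 284.5] F [ 0.6 -0.  -0.3] gap 51.8 q [ 0.65  0.13  1.54 -0.01  1.45  2.07]
dp cm tool [25.02 10.04  0.08]
turn tool deg [ 0.15  0.05 -0.96]
[305.04418858 318.52938137 322.75256829]
```

View pics/wA.png

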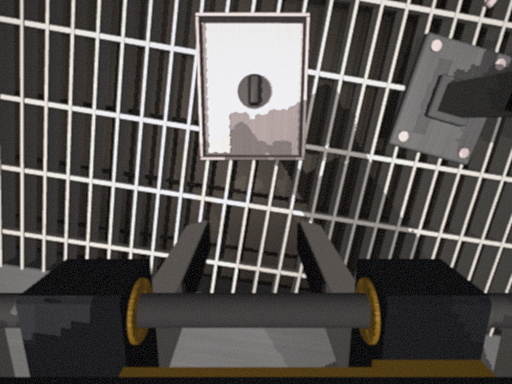

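View pics/sA.png

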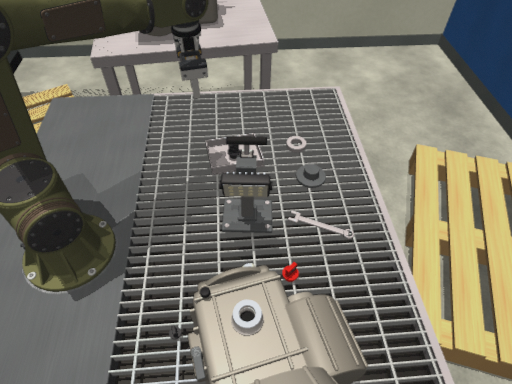

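The bung is in the middle of the tray, at wrist (254,91) and side (235,151). The lamp is still up with its bar at 319 mm in the side view, the port is empty, and the other parts haven't moved. Handing in.

```bash
python3 -c "
from cell import order,manip
print(manip.read_state()['qd'].round(3)); print(order.sign_off())"
```

```text
[-0.012  0.05   0.008 -0.    -0.01  -0.002]
the job is handed in; nothing more can be done
None
```

The job is done in the order asked and handed in at about 20 s: the lamp is locked up, and the bung is out of the port and in the tray.

- **Lamp:** I drew it up about 58 mm until the force jumped to 36 N. A further 5 mm upward command moved it only 0.4 mm. The downward push test was ambiguous: it gave about 4.5 mm at 20 N, which fits the lock's play but doesn't prove it. A wrist picture then showed the brass button standing out of the tube's +x face. The last side view has the bar top at about 319 mm, as expected for the locked position.
- **Bung:** My first grip was about 4 mm too high, so I gripped it again lower. I rocked it about 6° to one side and 7.5° to the other, twice over, while lifting. It came out with less than 10 N on the wrist.
- **Last checks:** The final pictures show the bung sitting in the middle of the tray, the port empty and the gripper clear. The spanner, flange, bearing and the red and small black bungs look unmoved. No check failed, but the arm was still settling slightly (at most 0.05 rad/s) when I handed in.

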